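# Make up the water kit and the powder kit

### The arm

A 6-joint arm with a two-finger parallel gripper is mounted at the origin on the work surface; the furniture and walls round the work are solid. World frame = base frame: x ahead of the robot, y to its left, z up, the work surface at z = 0. Lengths are in m, angles in rad, forces in N, time in s.
With the tool pointing down it reaches from about 0.35 to 0.875 m from the base axis. Payload 15.5 kg.
Tool frame: the origin (TCP) lies between the finger pads; the fingertips stand 8 mm ahead of it and the grasp point (between the pads) lies 11 mm behind it; z points along the fingers, y is the line along which they close (so a half turn about z gives the same grasp; the last joint's range is limited). The gripper opens to 85 mm and grips with 20 to 120 N. Pads are 22 mm wide; open, the fingers measure 114 mm over their backs; the gripper's body (76 mm by 85 mm) begins 54 mm behind the grasp point. The pads swing forward as they close: fully open they stand 13 mm farther back than shut.
Start: joints at [-1.413, 0.494, 1.345, -0, 1.302, -0.096], TCP at [0.157, -0.605, 0.239] pointing down, gripper open.
Joint ranges: [-2.91, 2.91], [-0.82, 2.16], [0.22, 2.67], [-1.22, 4.37], [0.12, 2.79], [-3.08, 3.08]. Speed limits (rad/s): [1.89, 1.89, 2.57, 3.01, 3.01, 3.01].

### API

Orientations are given as a unit quaternion [w, x, y, z].
In Python, from cell import manip, viewer gives the robot as it stands.
- The arm moves only by the shell command python3 -m creep 'ROWS' [OPENING] [FORCE]. ROWS is JSON, a list of rows, each an object with "translation": the shift along the tool's x, y, z in mm, a list of three; "spin": the turn about the tool's z in rad. In form: [{"translation": [dx, dy, dz], "spin": spin}, ...]. A call has exactly 10 rows; each row shifts and turns the commanded pose from where the row before left it, along the tool's axes as they then stand; what a row does not reach is not made up. A row lasts 1/12 s, in which the tool goes at most 41.7 mm and 7.16 degrees, less where a joint would pass 70% of its speed; a pose out of reach is approached as far as the arm can. A call is refused whole if a number of a shift passes 41.7 or a number of a turn 0.125, either way. A call with a gripper value outside its range is refused whole. OPENING is the gripper command: -1 is fully open, 1 is shut, values between are in proportion, set as the call begins (- or left out, the last holds). The fingers move at their own pace and stop on an object; FORCE is the grip in N (left out, the last holds). Time passes only in rows, so rows that do not move let the fingers close, or fill a call up. It gives the time, the measured TCP pose, the force, the opening and the grip force at its end, in the units of the state.
- manip.get_state(): the state, without advancing time (a new reading comes with each control period).
- viewer.snapshot(name): name is "scene" or "top"; returns a dict with "img" (384x512x3 uint8, blue, green, red), "mtx" (3x3 intrinsics, pixels), "dist_coeffs" ([k1, k2, p1, p2, k3] as OpenCV has them; the pictures are not rectified), "world_to_cam" (4x4, takes a point from world to camera coordinates). Camera axes: x right, y down, z forward; pixel columns grow to the right and rows downward; lengths in m; the calibration is good to about 2 mm. A picture is of the moment at which its call begins. There is no depth.
- manip.close_job(): hands the job in; it is judged then, once.
The state is a dict: "clock": time; "joint_positions": joint angles; "qd": joint speeds; "joint_efforts": joint torques, N m; "tcp_pos": TCP position; "orientation": TCP orientation; "force": force on the tool from outside, world axes, zero at the start; "wrist_torque": the same for the moment, N m; "width": opening from 0.0 (shut) to 1.0 (fully open); "finger_force": force on a finger pad.
Only numpy, scipy, OpenCV 4.12 (cv2) and the standard library are available. Lean on these libraries where they do the work, as an engineer would, in place of code of your own. Each camera call takes 0.05 s, during which the arm holds its last target. There are 200 camera calls.

### The job

Make up two sampling kits from the stock on the bench. The blue carrier is the water kit: stand the blue-capped tube in its tall collar and the weighing bottle of pink indicator in its low collar. The red carrier is the powder kit: the red-capped tube and the weighing bottle of white powder go in its collars the same way, and the spatula lies flat in its tool bay; set the glass down gently, do not tip the tubes or weighing bottles over, and leave the marker pen and the empty beaker where they are.

Things in the scene. Friction and masses are not known exactly. Their poses are not given: they have to be found in the camera images.
- tube_blue: Self-standing 50 ml plastic tube with a blue screw cap, upright, 110 mm tall; body 29 mm across up to 96 mm, cap 34 mm across above that; 22 g. Origin at the centre of its underside, z up.
- tube_red: The same kind of tube with a red screw cap: 110 mm tall, body 29 mm across up to 96 mm, cap 34 mm; 22 g. Origin at the centre of its underside, z up.
- dose_white: Squat glass weighing bottle with white powder and a ground glass lid that does not come off; 53 mm tall; body 40 mm across up to 34 mm, then the lid's rim 43 mm across, narrowing to a small knob; 30 g. Origin at the centre of its underside, z up.
- dose_pink: Slim glass weighing bottle with pink powder and a ground glass lid that does not come off; 64 mm tall; body 32 mm across up to 45 mm, then the lid's rim 36 mm across, narrowing to a small knob; 30 g. Origin at the centre of its underside, z up.
- spatula: Spoon spatula lying flat, 172 mm long along its y axis, 14 mm wide (x), 11 mm high: turned wooden grip on the +y half (y 0 to +86 mm), thin steel blade on the -y half; it balances about 30 mm from the origin toward the grip; 35 g. Origin at mid-length on its underside.
- blue_carrier: Blue kit carrier, fixed tray 128 (x) by 200 mm (y); origin at centre of its underside, z up; floor 4 mm above worktop. Tall tube collar: centre x +26.5, y -62 mm, inner diameter 45, outer 52, rim 40 mm above worktop. Low weighing-bottle collar: centre x +26.5, y +55 mm, inner diameter 60, outer 67, rim 16 mm above worktop. Tool bay along the -x edge (see red_carrier) stays empty.
- red_carrier: Red kit carrier, same shape, frame and collars as blue_carrier. Tool bay (grey lined): centre x -36, y 0, inside 48 (x) by 192 mm (y), floor 4 mm above worktop; side lips 10 mm high above worktop only at its ends (beyond y +/-50 mm), open between so that fingers reach down beside a tool; end walls 12 mm high. The spatula may lie either way round.
- beaker: Empty clear glass beaker, upright, 55 mm across, 70 mm tall; bystander among the stock. Origin at the centre of its underside.
- marker: White marker pen with a black cap, lying flat, 140 mm long along its y axis, 12 mm wide, 16 mm high; bystander. Origin at mid-length on its underside.
Mind the look-alikes: they are no part of the job. What is shaped like the dose_white but brown is not meant.

How it is judged:
By the outcome, as a careful person would: the job done as asked, in the order asked, and still so for the second after the job is handed in, with the robot touching nothing.
It also fails if it takes over 112 s, if anything falls off the work surface, if the arm or the gripper's body presses on something with over 40 N, if the wrist force passes 120 N, or if a joint passes its speed limit or range.

## Working session

There is one attempt and no reset: what is moved stays moved. The work goes in short steps, Python scripts to look and compute and a shell command to move; the robot and the scene stay as the last step left them, time stands still between calls to the robot, and variables do not carry over. Pictures are saved under pics/ and viewed, at most 16 in all, crops included, and the job is handed in when it is done.

```bash
mkdir -p pics; ls; python3 - <<'E'
from cell import manip, viewer
import cv2,json
for n in("scene","top"):
    s=viewer.snapshot(n); cv2.imwrite(f"pics/{n}0.png",s["img"])
    print(n,s["mtx"],s["dist_coeffs"],s["world_to_cam"])
print(manip.get_state())
E
```

```text
pics
scene [[429.57276387   0.         253.55921855]
 [  0.         429.57276387 188.45518305]
 [  0.           0.           1.        ]] [-0.15977532  0.          0.          0.          0.        ] [[-0.44361031 -0.89616508 -0.00990139  0.24814381]
 [-0.46053825  0.23742072 -0.85529874  0.29972637]
 [ 0.76883966 -0.37485937 -0.51804057  0.84496783]
 [ 0.          0.          0.          1.        ]]
top [[411.50764916   0.         256.47061355]
 [  0.         411.50764916 191.62230274]
 [  0.           0.           1.        ]] [-0.0119211  0.         0.         0.         0.       ] [[ 0.02715221 -0.99953571 -0.01382477 -0.01749267]
 [-0.99712141 -0.02610203 -0.07118689  0.55686906]
 [ 0.07079299  0.01571786 -0.99736719  0.88911263]
 [ 0.          0.          0.          1.        ]]
{'clock': 0.1, 'joint_positions': array([-1.41245924e+00,  4.94110322e-01,  1.34608288e+00,  5.11140722e-05,
        1.30247355e+00, -9.54841135e-02]), 'qd': array([-0.00159292, -0.00047207,  0.00010118, -0.00096264,  0.00035976,
        0.00061714]), 'joint_efforts': array([ 1.74302386e-03, -8.83589315e+01, -3.84562898e+01, -1.88493477e-04,
        5.20830421e-03,  6.54184623e-05]), 'tcp_pos': array([ 0.15691922, -0.60465751,  0.23876189]), 'orientation': array([-5.37557914e-04,  9.91958369e-01,  1.26563444e-01,  7.75193644e-06]), 'force': array([ 0.35758025,  0.14763768, -0.73983529]), 'wrist_torque': array([-0.01238474,  0.013899  ,  0.02949463]), 'finger_force': 0.0, 'width': 1.0005858266495062}
```

View pics/scene0.png

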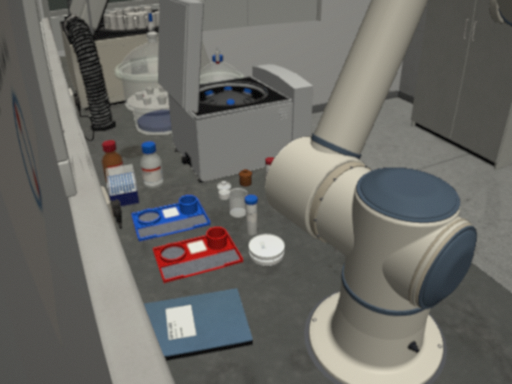

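View pics/top0.png

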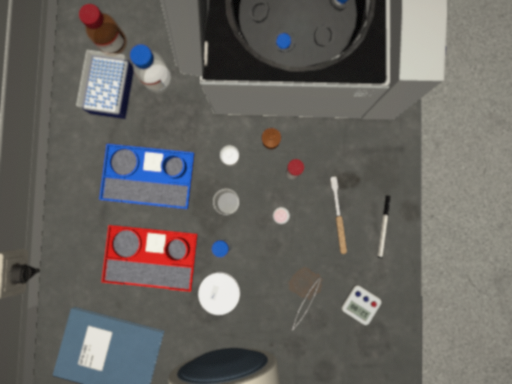

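The top view shows the blue carrier centred near (148,177) and the red one near (152,258). Caps and bottles: blue cap (221,248), red cap (296,168), white bottle (229,155), pink bottle (281,215), brown look-alike (272,138). The beaker is at (226,202), the spatula runs (335,178)–(343,252), and the marker is at (384,225).

```bash
cat > h.py <<'E'
import cv2,numpy as np
from cell import manip,viewer
def ray(s,px,z):
    px=np.array(px,float).reshape(-1,1,2)
    n=cv2.undistortPoints(px,s["mtx"],np.array(s["dist_coeffs"]))[:,0]
    T=s["world_to_cam"];R=T[:3,:3];c=-R.T@T[:3,3]
    d=np.c_[n,np.ones(len(n))]@R
    return c[:2]+d[:,:2]*((z-c[2])/d[:,2])[:,None]
def blobs(m,roi,amin=30):
    x0,y0,x1,y1=roi; k=np.zeros_like(m);k[y0:y1,x0:x1]=m[y0:y1,x0:x1]
    cs,h=cv2.findContours(k,cv2.RETR_CCOMP,cv2.CHAIN_APPROX_NONE)
    return [(c,h[0][i][3]>=0) for i,c in enumerate(cs) if cv2.contourArea(c)>amin]
def masks(im):
    b,g,r=[im[...,i].astype(int) for i in range(3)]; hsv=cv2.cvtColor(im,cv2.COLOR_BGR2HSV)
    return dict(blue=((b>r+60)&(b>g+35)).astype(np.uint8),red=((r>b+60)&(r>g+60)).astype(np.uint8),
      white=((np.minimum(np.minimum(b,g),r)>135)).astype(np.uint8),tan=((r>b+25)&(r>90)).astype(np.uint8))
def rect(s,c,z):
    return cv2.minAreaRect((1000*ray(s,c[:,0],z)).astype(np.float32))
E
python3 - <<'E'
from h import *
np.set_printoptions(precision=1,suppress=True)
s=viewer.snapshot("top");im=s["img"];M=masks(im)
for n,roi in(("blue",(95,140,200,212)),("red",(95,220,202,296))):
    for c,hole in blobs(M[n],roi,60):
        z=.006; print(n,hole,cv2.boundingRect(c),rect(s,c,z))
        if hole: 
            for zz in(.004,.016,.04): print("   hole ctr",zz,1000*ray(s,[np.mean(cv2.minEnclosingCircle(c)[0:1],0)],zz)[0],cv2.minEnclosingCircle(c)[1])
for n,k,roi,z in(("tube_blue","blue",(205,235,237,262),.11),("tube_red","red",(282,155,310,182),.11),("white","white",(215,142,243,168),.04),("pink","white",(268,203,295,228),.05),
   ("spat_grip","tan",(325,200,355,260),.006),("spat_spoon","white",(325,170,345,200),.004),("brown","tan",(258,125,285,152),.04)):
    for c,hole in blobs(M[k],roi,20):
        ce,r=cv2.minEnclosingCircle(c); print(n,hole,cv2.boundingRect(c),"ctr",1000*ray(s,[ce],z)[0],"r px",r, rect(s,c,z))
cv2.imwrite("pics/t1.png",cv2.resize(im[125:300,95:395],(798,466),interpolation=cv2.INTER_CUBIC))
s2=viewer.snapshot("scene");cv2.imwrite("pics/s1.png",cv2.resize(s2["img"][130:290,120:320],(750,600),interpolation=cv2.INTER_CUBIC))
E
```

```text
blue False (99, 144, 95, 65) ((587.62353515625, 247.39044189453125), (202.9844970703125, 130.0282440185547), 85.63046264648438)
blue True (102, 177, 86, 30) ((551.47802734375, 249.17010498046875), (191.72532653808594, 49.315547943115234), 85.5819091796875)
   hole ctr 0.004 [550.7 250. ] 42.805931091308594
   hole ctr 0.016 [550.  246.5] 42.805931091308594
   hole ctr 0.04 [548.4 239.6] 42.805931091308594
blue True (163, 156, 20, 20) ((612.2921142578125, 188.9116973876953), (43.31976318359375, 43.10619354248047), 2.3113791942596436)
   hole ctr 0.004 [612.6 188.2] 10.404426574707031
   hole ctr 0.016 [611.  185.5] 10.404426574707031
   hole ctr 0.04 [607.9 180.2] 10.404426574707031
blue True (142, 151, 22, 22) ((620.28759765625, 234.35165405273438), (45.2505989074707, 45.73670196533203), 85.11200714111328)
   hole ctr 0.004 [621.4 235.1] 12.620508193969727
   hole ctr 0.016 [619.7 231.8] 12.620508193969727
   hole ctr 0.04 [616.4 225.3] 12.620508193969727
blue True (110, 148, 27, 28) ((619.2786865234375, 301.413818359375), (57.30501937866211, 60.587013244628906), 47.253421783447266)

[... 1933 characters left out ...]
(273, 207, 17, 17) ctr [506.2 -56.2] r px 8.37000846862793 ((506.05279541015625, -56.04520797729492), (32.95985412597656, 34.589210510253906), 46.387943267822266)
spat_grip False (336, 216, 11, 39) ctr [ 466.4 -190.5] r px 19.235483169555664 ((466.894287109375, -192.76856994628906), (84.81400299072266, 16.792858123779297), 7.945886135101318)
spat_spoon False (331, 177, 7, 23) ctr [ 570.9 -176.1] r px 11.401854515075684 ((571.0235595703125, -176.05897521972656), (49.51436996459961, 13.44861125946045), 0.813360869884491)
brown False (261, 128, 21, 20) ctr [675.6 -31.1] r px 10.325051307678223 ((674.7571411132812, -31.389514923095703), (41.923282623291016, 43.58411407470703), 1.416774868965149)
```

View pics/t1.png

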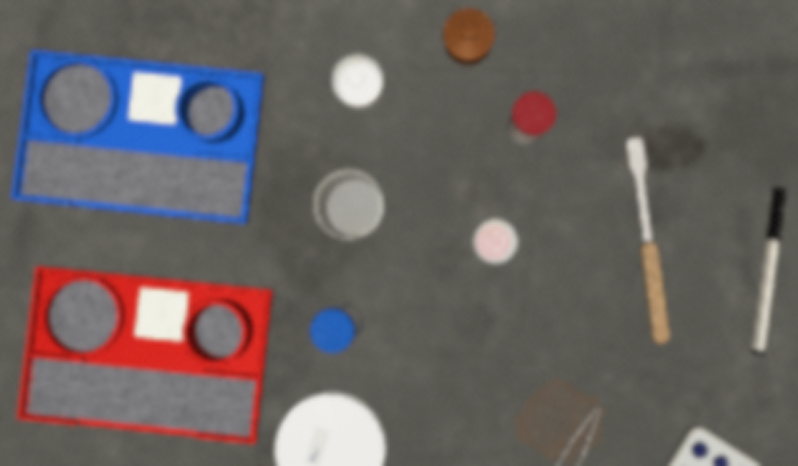

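View pics/s1.png

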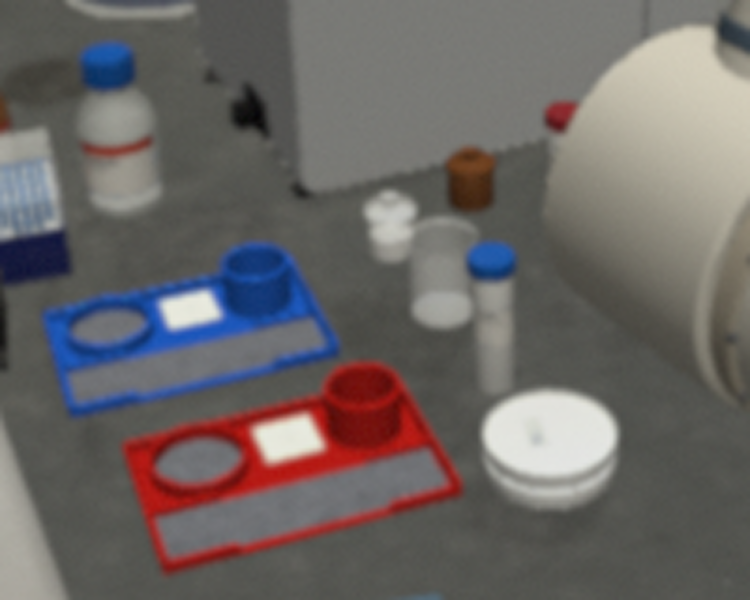

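```bash
python3 -m creep '[{"translation":[0,0,0],"spin":0.085},{"translation":[0,0,0],"spin":0.085},{"translation":[0,0,0],"spin":0.084},{"translation":[13,-31,0],"spin":0},{"translation":[13,-31,0],"spin":0},{"translation":[13,-31,0],"spin":0},{"translation":[13,-31,0],"spin":0},{"translation":[13,-31,0],"spin":0},{"translation":[13,-31,0],"spin":0},{"translation":[13,-31,0],"spin":0}]' -1 30
python3 -m creep '[{"translation":[13,-31,0],"spin":0},{"translation":[13,-31,0],"spin":0},{"translation":[13,-31,0],"spin":0},{"translation":[13,-31,0],"spin":0},{"translation":[13,-31,0],"spin":0},{"translation":[13,-31,0],"spin":0},{"translation":[13,-31,0],"spin":0},{"translation":[13,-31,0],"spin":0},{"translation":[13,-31,0],"spin":0},{"translation":[0,0,0],"spin":0}]'
cat >> h.py <<'E'
def go(x,y,z,yaw=0.):
    st=manip.get_state();w,a,b,c=st["orientation"];p=st["tcp_pos"]*1000
    R=np.array(__import__("scipy.spatial.transform",fromlist=["Rotation"]).Rotation.from_quat([a,b,c,w]).as_matrix())
    y0=np.arctan2(R[1,0],R[0,0])
    print("t %.2f"%st["clock"],"pos",p.round(1),"yaw %.3f spin needed %.3f"%(y0,(y0-yaw+np.pi)%(2*np.pi)-np.pi),"tool shift",(R.T@(np.array([x,y,z])-p)).round(1),"tilt",R[:,2].round(3),"w %.3f F %.1f"%(st["width"],st["finger_force"]),st["force"].round(1),"q6 %.2f"%st["joint_positions"][5])
E
python3 -c "
from h import *;go(435.6,66.3,64)"
```

```text
clock: 1.03
tcp_pos: [0.2482, -0.3864, 0.2392]
orientation: [-0.0, 1.0, -0.0, -0.0]
force: [0.9, 0.2, -0.4]
width: 0.997
finger_force: 0.0
clock: 1.87
tcp_pos: [0.3661, -0.1046, 0.2394]
orientation: [-0.001, 1.0, 0.002, 0.0]
force: [0.7, -0.6, -0.4]
width: 0.997
finger_force: 0.0
t 1.87 pos [ 366.1 -104.6  239.4] yaw 0.004 spin needed 0.004 tool shift [  70.  -170.5  175.6] tilt [ 0.     0.001 -1.   ] w 0.997 F 0.0 [ 0.7 -0.6 -0.4] q6 1.13
```

```bash
python3 -m creep '[{"translation":[11.7,-28.4,0],"spin":0},{"translation":[11.7,-28.4,0],"spin":0},{"translation":[11.7,-28.4,0],"spin":0},{"translation":[11.7,-28.4,0],"spin":0},{"translation":[11.7,-28.4,0],"spin":0},{"translation":[11.5,-28.5,0],"spin":0},{"translation":[0,0,0],"spin":0.004},{"translation":[0,0,20],"spin":0},{"translation":[0,0,20],"spin":0},{"translation":[0,0,20],"spin":0}]'
python3 - <<'E'
from h import *
go(435.6,66.3,64)
s=viewer.snapshot("scene");cv2.imwrite("pics/s2.png",cv2.resize(s["img"][100:290,120:360],(760,600)))
E
```

```text
clock: 2.7
tcp_pos: [0.4352, 0.0613, 0.1787]
orientation: [0.0, 1.0, -0.002, 0.0]
force: [0.3, 0.4, 0.4]
width: 1.001
finger_force: 0.0
t 2.70 pos [435.2  61.3 178.7] yaw -0.004 spin needed -0.004 tool shift [  0.3  -5.  114.7] tilt [ 0.001 -0.    -1.   ] w 1.001 F 0.0 [0.3 0.4 0.4] q6 1.58
```

View pics/s2.png

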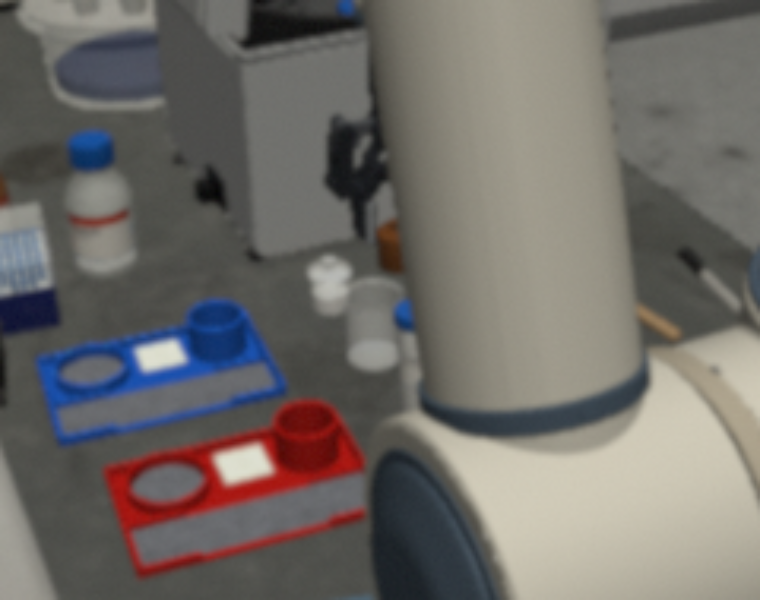

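The scene view shows the gripper above the stock. The arm hides the blue tube, but the path is clear.

```bash
python3 -m creep '[{"translation":[0,-4,0],"spin":0},{"translation":[0,0,0],"spin":0},{"translation":[0,0,12],"spin":0},{"translation":[0,0,12],"spin":0},{"translation":[0,0,0],"spin":0},{"translation":[0,0,0],"spin":0},{"translation":[0,0,0],"spin":0},{"translation":[0,0,0],"spin":0},{"translation":[0,0,0],"spin":0},{"translation":[0,0,0],"spin":0}]'
python3 -c "
from h import *;go(435.6,66.3,64)"
```

```text
clock: 3.58
tcp_pos: [0.4353, 0.0655, 0.1557]
orientation: [-0.0, 1.0, -0.002, 0.0]
force: [0.6, -0.2, -0.1]
width: 0.997
finger_force: 0.0
t 3.58 pos [435.3  65.5 155.7] yaw -0.004 spin needed -0.004 tool shift [ 0.2 -0.8 91.7] tilt [ 0.001  0.    -1.   ] w 0.997 F 0.0 [ 0.6 -0.2 -0.1] q6 1.59
```

```bash
python3 -m creep '[{"translation":[0,-0.8,16],"spin":-0.004},{"translation":[0,0,18],"spin":0},{"translation":[0,0,18],"spin":0},{"translation":[0,0,18],"spin":0},{"translation":[0,0,12],"spin":0},{"translation":[0,0,6],"spin":0},{"translation":[0,0,4],"spin":0},{"translation":[0,0,0],"spin":0},{"translation":[0,0,0],"spin":0},{"translation":[0,0,0],"spin":0}]'
python3 -m creep '[{"translation":[0,0,0],"spin":0},{"translation":[0,0,0],"spin":0},{"translation":[0,0,0],"spin":0},{"translation":[0,0,0],"spin":0},{"translation":[0,0,0],"spin":0},{"translation":[0,0,0],"spin":0},{"translation":[0,0,0],"spin":0},{"translation":[0,0,0],"spin":0},{"translation":[0,0,0],"spin":0},{"translation":[0,0,0],"spin":0}]' 1 30
python3 -c "
from h import *;go(609.4,183.6,220)"
```

```text
clock: 4.42
tcp_pos: [0.4355, 0.0663, 0.0639]
orientation: [-0.0, 1.0, -0.0, 0.001]
force: [-0.5, 0.2, 0.6]
width: 1.0
finger_force: 0.0
clock: 5.25
tcp_pos: [0.4352, 0.0663, 0.0634]
orientation: [-0.0, 1.0, -0.0, 0.0]
force: [-0.3, 1.1, 6.8]
width: 0.334
finger_force: 27.5
t 5.25 pos [435.2  66.3  63.4] yaw -0.000 spin needed -0.000 tool shift [ 174.2 -117.3 -156.5] tilt [ 0.  0. -1.] w 0.334 F 27.5 [-0.3  1.1  6.8] q6 1.59
```

```bash
python3 -m creep '[{"translation":[0,0,-10],"spin":0},{"translation":[0,0,-20],"spin":0},{"translation":[0,0,-25],"spin":0},{"translation":[0,0,-25],"spin":0},{"translation":[0,0,-25],"spin":0},{"translation":[0,0,-25],"spin":0},{"translation":[8,-6,-10],"spin":0},{"translation":[16,-11,0],"spin":0},{"translation":[20,-13,0],"spin":0},{"translation":[20,-13,0],"spin":0}]'
python3 -m creep '[{"translation":[20,-13,0],"spin":0},{"translation":[20,-13,0],"spin":0},{"translation":[20,-13,0],"spin":0},{"translation":[20,-13,0],"spin":0},{"translation":[18,-12,0],"spin":0},{"translation":[12,-10,0],"spin":0},{"translation":[0,0,0],"spin":0},{"translation":[0,0,0],"spin":0},{"translation":[0,0,0],"spin":0},{"translation":[0,0,0],"spin":0}]'
python3 - <<'E'
from h import *
go(609.4,183.6,68)
s=viewer.snapshot("top");cv2.imwrite("pics/t3.png",cv2.resize(s["img"][80:320,80:400],(800,600)))
s=viewer.snapshot("scene");cv2.imwrite("pics/s3.png",cv2.resize(s["img"][100:290,120:360],(760,600)))
E
```

```text
clock: 6.08
tcp_pos: [0.4996, 0.1097, 0.2036]
orientation: [0.0, 1.0, -0.0, 0.0]
force: [0.4, -0.5, 0.7]
width: 0.333
finger_force: 28.0
clock: 6.92
tcp_pos: [0.6083, 0.1827, 0.2032]
orientation: [0.0, 1.0, -0.0, -0.0]
force: [-0.2, 0.4, 0.6]
width: 0.334
finger_force: 28.0
t 6.92 pos [608.3 182.7 203.2] yaw -0.000 spin needed -0.000 tool shift [  1.2  -0.9 135.2] tilt [-0.001 -0.    -1.   ] w 0.334 F 28.0 [-0.2  0.4  0.6] q6 1.77
```

View pics/s3.png

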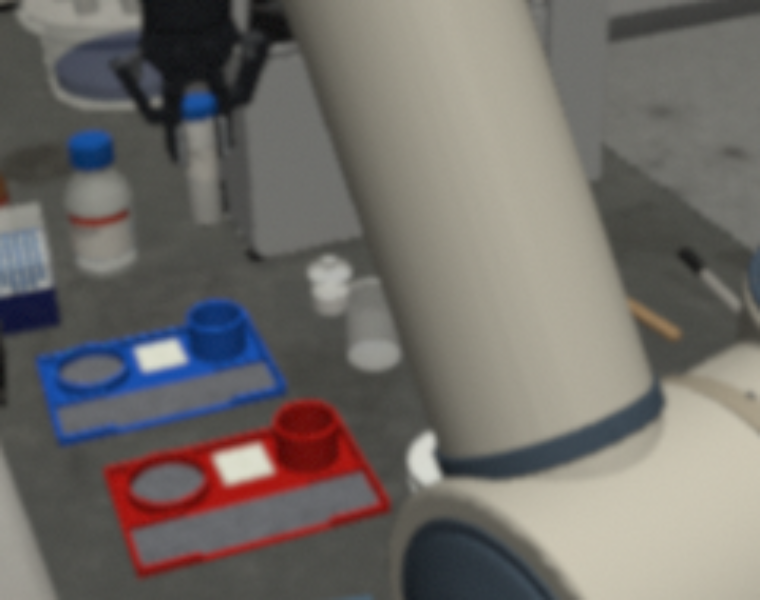

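The tube hangs upright in the fingers at crop (203,160), above and behind the blue tall collar at (216,330). Next I lower it.

```bash
python3 -m creep '[{"translation":[1.2,-0.9,12],"spin":0},{"translation":[0,0,20],"spin":0},{"translation":[0,0,22],"spin":0},{"translation":[0,0,22],"spin":0},{"translation":[0,0,20],"spin":0},{"translation":[0,0,14],"spin":0},{"translation":[0,0,10],"spin":0},{"translation":[0,0,7],"spin":0},{"translation":[0,0,3],"spin":0},{"translation":[0,0,2],"spin":0}]'
python3 -m creep '[{"translation":[0,0,1],"spin":0},{"translation":[0,0,1],"spin":0},{"translation":[0,0,1],"spin":0},{"translation":[0,0,0.5],"spin":0},{"translation":[0,0,0],"spin":0},{"translation":[0,0,0],"spin":0},{"translation":[0,0,0],"spin":0},{"translation":[0,0,0],"spin":0},{"translation":[0,0,0],"spin":0},{"translation":[0,0,0],"spin":0}]'
```

```text
clock: 7.85
tcp_pos: [0.6104, 0.1841, 0.0712]
orientation: [-0.0, 1.0, -0.0, 0.0]
force: [0.5, -0.2, 0.3]
width: 0.335
finger_force: 28.0
clock: 8.68
tcp_pos: [0.6103, 0.1841, 0.0678]
orientation: [0.0, 1.0, -0.0, 0.0]
force: [0.3, -0.5, 0.2]
width: 0.332
finger_force: 28.0
```

```bash
python3 -m creep '[{"translation":[0,0,0.4],"spin":0},{"translation":[0,0,0.4],"spin":0},{"translation":[0,0,0],"spin":0},{"translation":[0,0,0],"spin":0},{"translation":[0,0,0],"spin":0},{"translation":[0,0,0],"spin":0},{"translation":[0,0,0],"spin":0},{"translation":[0,0,0],"spin":0},{"translation":[0,0,0],"spin":0},{"translation":[0,0,0],"spin":0}]'
python3 -m creep '[{"translation":[0,0,0],"spin":0},{"translation":[0,0,0],"spin":0},{"translation":[0,0,0],"spin":0},{"translation":[0,0,0],"spin":0},{"translation":[0,0,0],"spin":0},{"translation":[0,0,0],"spin":0},{"translation":[0,0,0],"spin":0},{"translation":[0,0,0],"spin":0},{"translation":[0,0,0],"spin":0},{"translation":[0,0,0],"spin":0}]' -0.3
python3 -m creep '[{"translation":[0,0,-10],"spin":0},{"translation":[0,0,-20],"spin":0},{"translation":[0,0,-30],"spin":0},{"translation":[0,0,-30],"spin":0},{"translation":[0,0,-30],"spin":0},{"translation":[0,0,-20],"spin":0},{"translation":[0,0,0],"spin":0},{"translation":[0,0,0],"spin":0},{"translation":[0,0,0],"spin":0},{"translation":[0,0,0],"spin":0}]' -0.3
python3 -c "
from h import *;go(506.1,-56.1,120)"
```

```text
clock: 9.52
tcp_pos: [0.6106, 0.1842, 0.0674]
orientation: [-0.0, 1.0, -0.0, 0.0]
force: [-0.2, 0.5, 6.5]
width: 0.331
finger_force: 28.3
clock: 10.35
tcp_pos: [0.6103, 0.1841, 0.067]
orientation: [-0.0, 1.0, -0.0, -0.0]
force: [0.3, 0.2, 0.0]
width: 0.651
finger_force: 0.0
clock: 11.18
tcp_pos: [0.6097, 0.184, 0.206]
orientation: [0.0, 1.0, -0.0, -0.001]
force: [-0.4, 0.3, 0.3]
width: 0.648
finger_force: 0.0
t 11.18 pos [609.7 184.  206. ] yaw -0.000 spin needed -0.000 tool shift [-103.4  240.1   86.3] tilt [-0.002 -0.    -1.   ] w 0.648 F 0.0 [-0.4  0.3  0.3] q6 1.77
```

```bash
python3 -m creep '[{"translation":[-7,15,0],"spin":0},{"translation":[-12,29,0],"spin":0},{"translation":[-13,30,0],"spin":0},{"translation":[-13,30,0],"spin":0},{"translation":[-13,30,0],"spin":0},{"translation":[-13,30,0],"spin":0},{"translation":[-13,30,0],"spin":0},{"translation":[-12,29,0],"spin":0},{"translation":[-7,17,0],"spin":0},{"translation":[0,0,0],"spin":0}]' -0.6
python3 -m creep '[{"translation":[0,0,20],"spin":0},{"translation":[0,0,25],"spin":0},{"translation":[0,0,25],"spin":0},{"translation":[0,0,15],"spin":0},{"translation":[0,0,0],"spin":0},{"translation":[0,0,0],"spin":0},{"translation":[0,0,0],"spin":0},{"translation":[0,0,0],"spin":0},{"translation":[0,0,0],"spin":0},{"translation":[0,0,0],"spin":0}]'
python3 -c "
from h import *;go(506.1,-56.1,33)"
```

```text
clock: 12.02
tcp_pos: [0.5055, -0.0585, 0.2062]
orientation: [0.0, 1.0, -0.001, -0.001]
force: [0.4, -0.7, -0.1]
width: 0.801
finger_force: 0.0
clock: 12.85
tcp_pos: [0.5076, -0.0559, 0.1227]
orientation: [0.0, 1.0, -0.0, 0.001]
force: [0.3, 0.1, -0.7]
width: 0.8
finger_force: 0.0
t 12.85 pos [507.6 -55.9 122.7] yaw -0.000 spin needed -0.000 tool shift [-1.7  0.2 89.7] tilt [ 0.001 -0.    -1.   ] w 0.800 F 0.0 [ 0.3  0.1 -0.7] q6 1.34
```

```bash
python3 -m creep '[{"translation":[-1.5,0,12],"spin":0},{"translation":[0,0,18],"spin":0},{"translation":[0,0,18],"spin":0},{"translation":[0,0,18],"spin":0},{"translation":[0,0,12],"spin":0},{"translation":[0,0,8],"spin":0},{"translation":[0,0,4],"spin":0},{"translation":[0,0,0],"spin":0},{"translation":[0,0,0],"spin":0},{"translation":[0,0,0],"spin":0}]'
python3 -m creep '[{"translation":[0,0,0],"spin":0},{"translation":[0,0,0],"spin":0},{"translation":[0,0,0],"spin":0},{"translation":[0,0,0],"spin":0},{"translation":[0,0,0],"spin":0},{"translation":[0,0,0],"spin":0},{"translation":[0,0,0],"spin":0},{"translation":[0,0,0],"spin":0},{"translation":[0,0,0],"spin":0},{"translation":[0,0,0],"spin":0}]' 1 30
python3 -m creep '[{"translation":[0,0,-5],"spin":0},{"translation":[0,0,-10],"spin":0},{"translation":[0,0,-20],"spin":0},{"translation":[0,0,-25],"spin":0},{"translation":[0,0,-25],"spin":0},{"translation":[0,0,-25],"spin":0},{"translation":[0,0,-25],"spin":0},{"translation":[0,0,-20],"spin":0},{"translation":[0,0,-10],"spin":0},{"translation":[0,0,0],"spin":0}]'
python3 - <<'E'
from h import *
go(618.1,300.2,37)
s=viewer.snapshot("top");cv2.imwrite("pics/t4.png",s["img"])
s=viewer.snapshot("scene");cv2.imwrite("pics/s4.png",cv2.resize(s["img"][80:290,120:390],(771,600)))
E
```

```text
clock: 13.68
tcp_pos: [0.5062, -0.0559, 0.0327]
orientation: [0.0, 1.0, -0.0, 0.001]
force: [0.5, 0.3, 0.1]
width: 0.803
finger_force: 0.0
clock: 14.52
tcp_pos: [0.5061, -0.0559, 0.0324]
orientation: [0.0, 1.0, -0.0, 0.0]
force: [0.3, 0.8, 6.0]
width: 0.396
finger_force: 29.1
clock: 15.35
tcp_pos: [0.5067, -0.056, 0.2]
orientation: [0.001, 1.0, -0.0, 0.002]
force: [1.1, -0.7, 0.3]
width: 0.395
finger_force: 29.9
t 15.35 pos [506.7 -56.  200. ] yaw -0.000 spin needed -0.000 tool shift [ 110.6 -356.4  163.1] tilt [ 0.004 -0.001 -1.   ] w 0.395 F 29.9 [ 1.1 -0.7  0.3] q6 1.34
```

View pics/s4.png

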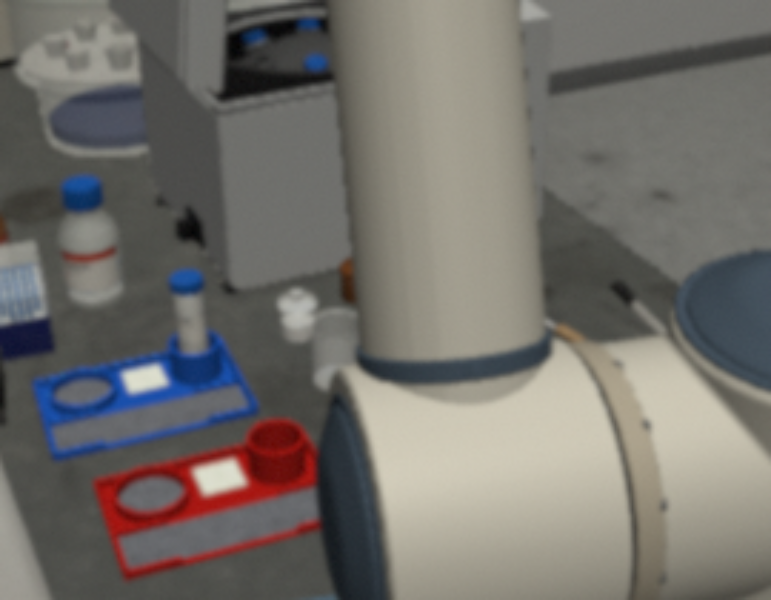

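The blue tube now stands in its collar at crop (188,310). The bottle in the fingers is hidden by the arm, but its measured width shows it is held.

```bash
python3 -m creep '[{"translation":[4,-12,0],"spin":0},{"translation":[8,-24,0],"spin":0},{"translation":[10,-32,0],"spin":0},{"translation":[10,-32,0],"spin":0},{"translation":[10,-32,0],"spin":0},{"translation":[10,-32,0],"spin":0},{"translation":[10,-32,0],"spin":0},{"translation":[10,-32,0],"spin":0},{"translation":[10,-32,0],"spin":0},{"translation":[10,-32,0],"spin":0}]'
python3 -m creep '[{"translation":[10,-32,0],"spin":0},{"translation":[6,-22,0],"spin":0},{"translation":[3,-10,0],"spin":0},{"translation":[0,0,15],"spin":0},{"translation":[0,0,25],"spin":0},{"translation":[0,0,25],"spin":0},{"translation":[0,0,20],"spin":0},{"translation":[0,0,10],"spin":0},{"translation":[0,0,0],"spin":0},{"translation":[0,0,0],"spin":0}]'
python3 - <<'E'
from h import *
go(618.1,300.2,37)
s=viewer.snapshot("scene");cv2.imwrite("pics/s5.png",cv2.resize(s["img"][120:260,120:300],(771,600)))
E
```

```text
clock: 16.28
tcp_pos: [0.5973, 0.2385, 0.1956]
orientation: [0.0, 1.0, 0.0, -0.001]
force: [1.0, -0.2, -0.0]
width: 0.395
finger_force: 29.9
clock: 17.12
tcp_pos: [0.6166, 0.3, 0.1019]
orientation: [0.0, 1.0, -0.0, -0.0]
force: [-0.1, 0.4, 0.8]
width: 0.391
finger_force: 29.9
t 17.12 pos [616.6 300.  101.9] yaw -0.000 spin needed -0.000 tool shift [ 1.5 -0.2 64.9] tilt [-0.001 -0.    -1.   ] w 0.391 F 29.9 [-0.1  0.4  0.8] q6 1.94
```

View pics/s5.png

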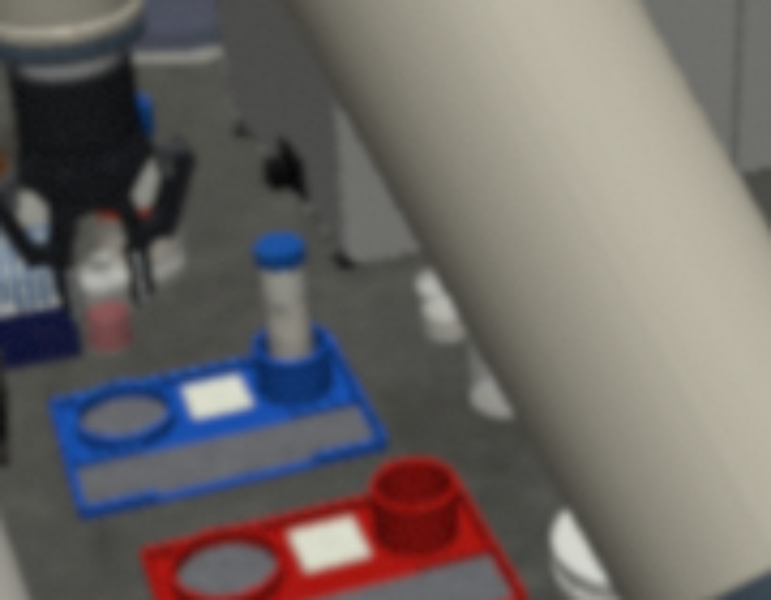

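The pink bottle hangs upright at crop (107,310), over the low collar. Next I lower it gently.

```bash
python3 -m creep '[{"translation":[1.5,0,10],"spin":0},{"translation":[0,0,14],"spin":0},{"translation":[0,0,14],"spin":0},{"translation":[0,0,10],"spin":0},{"translation":[0,0,7],"spin":0},{"translation":[0,0,4],"spin":0},{"translation":[0,0,2],"spin":0},{"translation":[0,0,1],"spin":0},{"translation":[0,0,1],"spin":0},{"translation":[0,0,0],"spin":0}]'
python3 -m creep '[{"translation":[0,0,0.5],"spin":0},{"translation":[0,0,0.5],"spin":0},{"translation":[0,0,0.5],"spin":0},{"translation":[0,0,0.5],"spin":0},{"translation":[0,0,0],"spin":0},{"translation":[0,0,0],"spin":0},{"translation":[0,0,0],"spin":0},{"translation":[0,0,0],"spin":0},{"translation":[0,0,0],"spin":0},{"translation":[0,0,0],"spin":0}]'
```

```text
clock: 18.0
tcp_pos: [0.6186, 0.3002, 0.0393]
orientation: [-0.0, 1.0, -0.0, 0.0]
force: [0.2, -0.0, -1.1]
width: 0.393
finger_force: 29.9
clock: 18.83
tcp_pos: [0.6184, 0.3001, 0.037]
orientation: [-0.0, 1.0, -0.0, 0.0]
force: [-0.2, 0.1, -0.6]
width: 0.394
finger_force: 29.9
```

```bash
python3 -m creep '[{"translation":[0,0,0.3],"spin":0},{"translation":[0,0,0.3],"spin":0},{"translation":[0,0,0],"spin":0},{"translation":[0,0,0],"spin":0},{"translation":[0,0,0],"spin":0},{"translation":[0,0,0],"spin":0},{"translation":[0,0,0],"spin":0},{"translation":[0,0,0],"spin":0},{"translation":[0,0,0],"spin":0},{"translation":[0,0,0],"spin":0}]'
```

```text
clock: 19.67
tcp_pos: [0.6184, 0.3002, 0.0365]
orientation: [-0.0, 1.0, -0.0, 0.0]
force: [-0.0, 0.4, 5.4]
width: 0.396
finger_force: 30.2
```

```bash
python3 -m creep '[{"translation":[0,0,0],"spin":0},{"translation":[0,0,0],"spin":0},{"translation":[0,0,0],"spin":0},{"translation":[0,0,0],"spin":0},{"translation":[0,0,0],"spin":0},{"translation":[0,0,0],"spin":0},{"translation":[0,0,0],"spin":0},{"translation":[0,0,0],"spin":0},{"translation":[0,0,0],"spin":0},{"translation":[0,0,0],"spin":0}]' -0.4
python3 -m creep '[{"translation":[0,0,-10],"spin":0},{"translation":[0,0,-20],"spin":0},{"translation":[0,0,-30],"spin":0},{"translation":[0,0,-30],"spin":0},{"translation":[0,0,-30],"spin":0},{"translation":[0,0,-30],"spin":0},{"translation":[0,8,-15],"spin":0},{"translation":[-1,20,0],"spin":0},{"translation":[-1,32,0],"spin":0},{"translation":[-1,32,0],"spin":0}]'
python3 -m creep '[{"translation":[-1,33,0],"spin":0},{"translation":[-1,33,0],"spin":0},{"translation":[-2,33,0],"spin":0},{"translation":[-2,33,0],"spin":0},{"translation":[-2,33,0],"spin":0},{"translation":[-2,33,0],"spin":0},{"translation":[-2,33,0],"spin":0},{"translation":[-1,33,0],"spin":0},{"translation":[-1,16,0],"spin":0},{"translation":[0,8,0],"spin":0}]' -0.8
python3 - <<'E'
from h import *
go(601.3,-80.4,64)
s=viewer.snapshot("scene");cv2.imwrite("pics/s6.png",cv2.resize(s["img"][130:290,100:300],(750,600)))
s=viewer.snapshot("top");cv2.imwrite("pics/t6.png",cv2.resize(s["img"][110:290,95:335],(800,600)))
E
```

```text
clock: 20.5
tcp_pos: [0.6183, 0.3001, 0.0364]
orientation: [0.0, 1.0, -0.0, -0.0]
force: [0.0, 0.1, 0.2]
width: 0.699
finger_force: 0.0
clock: 21.33
tcp_pos: [0.6151, 0.2077, 0.2026]
orientation: [-0.0, 1.0, 0.001, 0.001]
force: [0.4, -0.1, -0.2]
width: 0.701
finger_force: 0.0
clock: 22.17
tcp_pos: [0.601, -0.0824, 0.2022]
orientation: [0.0, 1.0, -0.001, 0.0]
force: [0.5, 0.2, -0.4]
width: 0.898
finger_force: 0.0
t 22.17 pos [601.  -82.4 202.2] yaw -0.003 spin needed -0.003 tool shift [  0.2  -2.  138.2] tilt [ 0.001 -0.001 -1.   ] w 0.898 F 0.0 [ 0.5  0.2 -0.4] q6 1.34
```

View pics/s6.png

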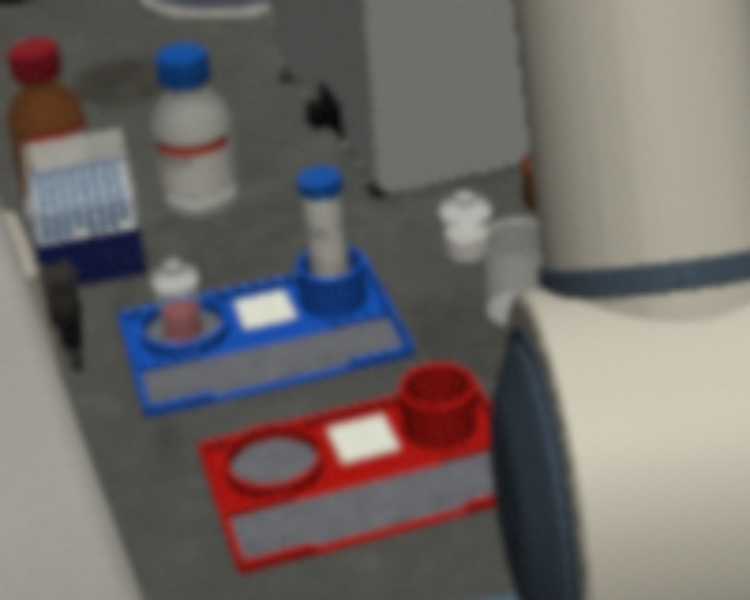

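The blue kit is complete: the tube stands at crop (322,220) and the pink bottle at (180,300), both upright. Next is the red tube.

```bash
python3 -m creep '[{"translation":[0,0,15],"spin":0},{"translation":[0,0,20],"spin":0},{"translation":[0,0,20],"spin":0},{"translation":[0,0,20],"spin":0},{"translation":[0,0,20],"spin":0},{"translation":[0,0,18],"spin":0},{"translation":[0,0,14],"spin":0},{"translation":[0,0,8],"spin":0},{"translation":[0,0,3],"spin":0},{"translation":[0,0,0],"spin":0}]' -0.8
python3 -m creep '[{"translation":[0,0,0],"spin":0},{"translation":[0,0,0],"spin":0},{"translation":[0,0,0],"spin":0},{"translation":[0,0,0],"spin":0},{"translation":[0,0,0],"spin":0},{"translation":[0,0,0],"spin":0},{"translation":[0,0,0],"spin":0},{"translation":[0,0,0],"spin":0},{"translation":[0,0,0],"spin":0},{"translation":[0,0,0],"spin":0}]' 1 30
python3 -c "
from h import *;go(426.3,169.3,210)"
```

```text
clock: 23.1
tcp_pos: [0.6013, -0.079, 0.0632]
orientation: [-0.0, 1.0, 0.0, -0.0]
force: [-0.1, -0.6, 0.5]
width: 0.902
finger_force: 0.0
clock: 23.93
tcp_pos: [0.6016, -0.0799, 0.064]
orientation: [0.0, 1.0, -0.0, 0.001]
force: [-0.5, 1.5, 7.0]
width: 0.329
finger_force: 29.2
t 23.93 pos [601.6 -79.9  64. ] yaw -0.000 spin needed -0.000 tool shift [-175.3 -249.2 -146.2] tilt [ 0.001 -0.    -1.   ] w 0.329 F 29.2 [-0.5  1.5  7. ] q6 1.34
```

```bash
python3 -m creep '[{"translation":[0,0,-10],"spin":0},{"translation":[0,0,-20],"spin":0},{"translation":[0,0,-28],"spin":0},{"translation":[0,0,-28],"spin":0},{"translation":[0,0,-28],"spin":0},{"translation":[0,0,-22],"spin":0},{"translation":[-8,-12,-10],"spin":0},{"translation":[-16,-22,0],"spin":0},{"translation":[-20,-28,0],"spin":0},{"translation":[-20,-28,0],"spin":0}]'
python3 -m creep '[{"translation":[-20,-28,0],"spin":0},{"translation":[-20,-28,0],"spin":0},{"translation":[-20,-28,0],"spin":0},{"translation":[-20,-28,0],"spin":0},{"translation":[-16,-24,0],"spin":0},{"translation":[-10,-15,0],"spin":0},{"translation":[-5,-8,0],"spin":0},{"translation":[0,0,0],"spin":0},{"translation":[0,0,0],"spin":0},{"translation":[0,0,0],"spin":0}]'
python3 -c "
from h import *;go(426.3,169.3,68)"
```

```text
clock: 24.77
tcp_pos: [0.5356, 0.0112, 0.2094]
orientation: [-0.0, 1.0, -0.001, -0.0]
force: [1.2, 0.5, 0.3]
width: 0.335
finger_force: 29.6
clock: 25.6
tcp_pos: [0.4267, 0.1686, 0.2094]
orientation: [0.0, 1.0, -0.0, 0.0]
force: [0.5, 0.3, -0.3]
width: 0.333
finger_force: 29.6
t 25.60 pos [426.7 168.6 209.4] yaw -0.001 spin needed -0.001 tool shift [ -0.4  -0.7 141.4] tilt [ 0. -0. -1.] w 0.333 F 29.6 [ 0.5  0.3 -0.3] q6 1.82
```

```bash
python3 -m creep '[{"translation":[-0.4,-0.7,12],"spin":0},{"translation":[0,0,20],"spin":0},{"translation":[0,0,24],"spin":0},{"translation":[0,0,24],"spin":0},{"translation":[0,0,22],"spin":0},{"translation":[0,0,16],"spin":0},{"translation":[0,0,10],"spin":0},{"translation":[0,0,6],"spin":0},{"translation":[0,0,3],"spin":0},{"translation":[0,0,1],"spin":0}]'
python3 -m creep '[{"translation":[0,0,1],"spin":0},{"translation":[0,0,1],"spin":0},{"translation":[0,0,0.5],"spin":0},{"translation":[0,0,0.5],"spin":0},{"translation":[0,0,0.3],"spin":0},{"translation":[0,0,0],"spin":0},{"translation":[0,0,0],"spin":0},{"translation":[0,0,0],"spin":0},{"translation":[0,0,0],"spin":0},{"translation":[0,0,0],"spin":0}]'
```

```text
clock: 26.43
tcp_pos: [0.4263, 0.1694, 0.0712]
orientation: [0.0, 1.0, -0.001, -0.0]
force: [-0.3, -0.4, 0.4]
width: 0.328
finger_force: 29.6
clock: 27.27
tcp_pos: [0.4259, 0.1699, 0.0681]
orientation: [-0.0, 1.0, -0.0, 0.0]
force: [0.8, -0.9, 0.9]
width: 0.332
finger_force: 29.6
```

```bash
python3 -m creep '[{"translation":[0,0,0.3],"spin":0},{"translation":[0,0,0.3],"spin":0},{"translation":[0,0,0.2],"spin":0},{"translation":[0,0,0],"spin":0},{"translation":[0,0,0],"spin":0},{"translation":[0,0,0],"spin":0},{"translation":[0,0,0],"spin":0},{"translation":[0,0,0],"spin":0},{"translation":[0,0,0],"spin":0},{"translation":[0,0,0],"spin":0}]'
```

```text
clock: 28.1
tcp_pos: [0.4262, 0.17, 0.0678]
orientation: [-0.0, 1.0, -0.0, 0.0]
force: [-2.0, 0.8, 15.4]
width: 0.334
finger_force: 30.0
```

```bash
python3 -m creep '[{"translation":[0,0,-0.3],"spin":0},{"translation":[0,0,0],"spin":0},{"translation":[0,0,0],"spin":0},{"translation":[0,0,0],"spin":0},{"translation":[0,0,0],"spin":0},{"translation":[0,0,0],"spin":0},{"translation":[0,0,0],"spin":0},{"translation":[0,0,0],"spin":0},{"translation":[0,0,0],"spin":0},{"translation":[0,0,0],"spin":0}]' -0.3
python3 -m creep '[{"translation":[0,0,-10],"spin":0},{"translation":[0,0,-20],"spin":0},{"translation":[0,0,-30],"spin":0},{"translation":[0,0,-30],"spin":0},{"translation":[0,0,-30],"spin":0},{"translation":[0,0,-15],"spin":0},{"translation":[12,6,0],"spin":0},{"translation":[26,14,0],"spin":0},{"translation":[32,17,0],"spin":0},{"translation":[32,17,0],"spin":0}]'
python3 -m creep '[{"translation":[32,17,0],"spin":0},{"translation":[32,17,0],"spin":0},{"translation":[24,12,0],"spin":0},{"translation":[12,7,0],"spin":0},{"translation":[6,3,0],"spin":0},{"translation":[0,0,15],"spin":0},{"translation":[0,0,25],"spin":0},{"translation":[0,0,20],"spin":0},{"translation":[0,0,10],"spin":0},{"translation":[0,0,0],"spin":0}]' -0.7
python3 - <<'E'
from h import *
go(634,59,28)
s=viewer.snapshot("scene");cv2.imwrite("pics/s7.png",cv2.resize(s["img"][130:290,100:300],(750,600)))
E
```

```text
clock: 28.93
tcp_pos: [0.4259, 0.1699, 0.0676]
orientation: [-0.0, 1.0, -0.0, 0.0]
force: [-0.6, -0.7, -1.1]
width: 0.645
finger_force: 0.0
clock: 29.77
tcp_pos: [0.5289, 0.1149, 0.2021]
orientation: [0.0, 1.0, 0.0, -0.0]
force: [1.0, 1.6, 0.3]
width: 0.65
finger_force: 0.0
clock: 30.6
tcp_pos: [0.6321, 0.06, 0.13]
orientation: [-0.0, 1.0, -0.0, -0.002]
force: [-0.8, -0.5, -0.2]
width: 0.846
finger_force: 0.0
t 30.60 pos [632.1  60.  130. ] yaw -0.000 spin needed -0.000 tool shift [  2.4   1.  102. ] tilt [-0.005  0.    -1.   ] w 0.846 F 0.0 [-0.8 -0.5 -0.2] q6 1.57
```

View pics/s7.png

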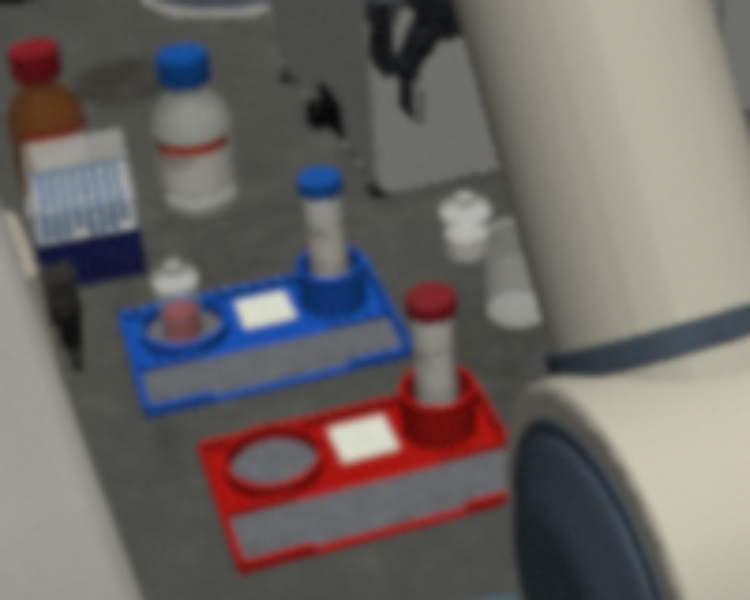

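The red tube stands in its collar at crop (432,350). The white bottle is still at (465,225), and the visible left finger agrees with the aim.

```bash
python3 -m creep '[{"translation":[1.8,1,12],"spin":0},{"translation":[0,0,18],"spin":0},{"translation":[0,0,20],"spin":0},{"translation":[0,0,20],"spin":0},{"translation":[0,0,16],"spin":0},{"translation":[0,0,10],"spin":0},{"translation":[0,0,6],"spin":0},{"translation":[0,0,3],"spin":0},{"translation":[0,0,0],"spin":0},{"translation":[0,0,0],"spin":0}]'
python3 -m creep '[{"translation":[0,0,0],"spin":0},{"translation":[0,0,0],"spin":0},{"translation":[0,0,0],"spin":0},{"translation":[0,0,0],"spin":0},{"translation":[0,0,0],"spin":0},{"translation":[0,0,0],"spin":0},{"translation":[0,0,0],"spin":0},{"translation":[0,0,0],"spin":0},{"translation":[0,0,0],"spin":0},{"translation":[0,0,0],"spin":0}]' 1 30
python3 -m creep '[{"translation":[0,0,-5],"spin":0},{"translation":[0,0,-10],"spin":0},{"translation":[0,0,-20],"spin":0},{"translation":[0,0,-28],"spin":0},{"translation":[0,0,-28],"spin":0},{"translation":[0,0,-28],"spin":0},{"translation":[0,0,-28],"spin":0},{"translation":[0,0,-18],"spin":0},{"translation":[0,0,-10],"spin":0},{"translation":[0,0,0],"spin":0}]'
python3 -c "
from h import *;go(435,285.7,29)"
```

```text
clock: 31.48
tcp_pos: [0.6362, 0.0589, 0.0284]
orientation: [-0.0, 1.0, -0.0, 0.001]
force: [1.0, -0.4, 0.8]
width: 0.851
finger_force: 0.0
clock: 32.32
tcp_pos: [0.6362, 0.0588, 0.0285]
orientation: [-0.0, 1.0, -0.0, 0.001]
force: [-1.0, 0.6, 7.2]
width: 0.479
finger_force: 29.3
clock: 33.15
tcp_pos: [0.6366, 0.0588, 0.2053]
orientation: [-0.0, 1.0, -0.0, 0.002]
force: [-0.0, -0.8, -0.6]
width: 0.477
finger_force: 30.4
t 33.15 pos [636.6  58.8 205.3] yaw -0.000 spin needed -0.000 tool shift [-202.4 -226.8  175.5] tilt [ 0.004  0.    -1.   ] w 0.477 F 30.4 [-0.  -0.8 -0.6] q6 1.57
```

```bash
python3 -m creep '[{"translation":[-8,-9,0],"spin":0},{"translation":[-16,-18,0],"spin":0},{"translation":[-22,-25,0],"spin":0},{"translation":[-24,-27,0],"spin":0},{"translation":[-24,-27,0],"spin":0},{"translation":[-24,-27,0],"spin":0},{"translation":[-24,-27,0],"spin":0},{"translation":[-24,-27,0],"spin":0},{"translation":[-20,-22,0],"spin":0},{"translation":[-10,-12,0],"spin":0}]'
python3 -m creep '[{"translation":[-5,-6,0],"spin":0},{"translation":[0,0,0],"spin":0},{"translation":[0,0,15],"spin":0},{"translation":[0,0,25],"spin":0},{"translation":[0,0,25],"spin":0},{"translation":[0,0,20],"spin":0},{"translation":[0,0,15],"spin":0},{"translation":[0,0,5],"spin":0},{"translation":[0,0,0],"spin":0},{"translation":[0,0,0],"spin":0}]'
python3 - <<'E'
from h import *
go(436,285.7,32.5)
s=viewer.snapshot("scene");cv2.imwrite("pics/s8.png",cv2.resize(s["img"][130:290,100:300],(750,600)))
E
```

```text
clock: 33.98
tcp_pos: [0.4357, 0.2815, 0.2011]
orientation: [0.001, 1.0, 0.001, -0.002]
force: [0.6, 0.1, -0.6]
width: 0.478
finger_force: 30.4
clock: 34.82
tcp_pos: [0.4352, 0.2854, 0.0978]
orientation: [0.0, 1.0, -0.0, -0.0]
force: [1.2, 0.9, -0.1]
width: 0.474
finger_force: 30.4
t 34.82 pos [435.2 285.4  97.8] yaw -0.001 spin needed -0.001 tool shift [ 0.8 -0.3 65.3] tilt [-0. -0. -1.] w 0.474 F 30.4 [ 1.2  0.9 -0.1] q6 2.04
```

View pics/s8.png

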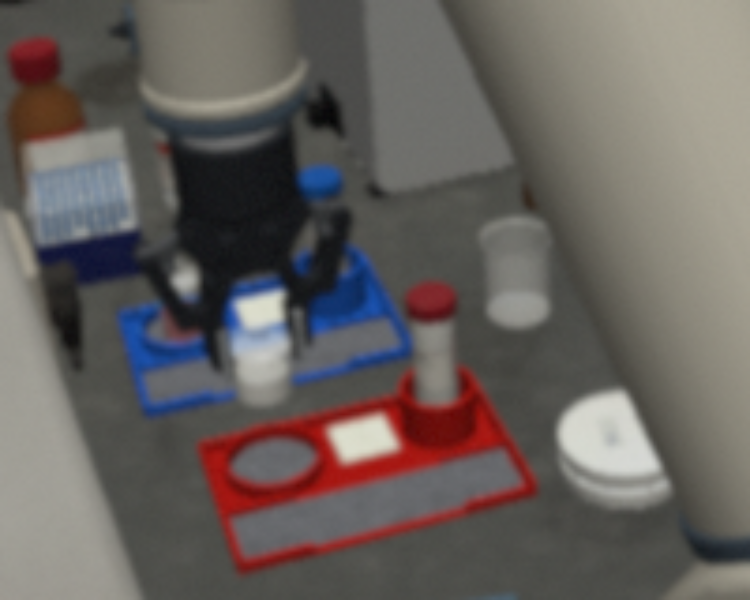

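The white bottle hangs upright at crop (263,370), above the red low collar at (275,462). Next I lower it.

```bash
python3 -m creep '[{"translation":[0.8,0,10],"spin":0},{"translation":[0,0,14],"spin":0},{"translation":[0,0,14],"spin":0},{"translation":[0,0,10],"spin":0},{"translation":[0,0,7],"spin":0},{"translation":[0,0,4],"spin":0},{"translation":[0,0,2],"spin":0},{"translation":[0,0,1],"spin":0},{"translation":[0,0,1],"spin":0},{"translation":[0,0,0],"spin":0}]'
python3 -m creep '[{"translation":[0,0,0.5],"spin":0},{"translation":[0,0,0.5],"spin":0},{"translation":[0,0,0.4],"spin":0},{"translation":[0,0,0.4],"spin":0},{"translation":[0,0,0],"spin":0},{"translation":[0,0,0],"spin":0},{"translation":[0,0,0],"spin":0},{"translation":[0,0,0],"spin":0},{"translation":[0,0,0],"spin":0},{"translation":[0,0,0],"spin":0}]'
```

```text
clock: 35.7
tcp_pos: [0.4357, 0.286, 0.0348]
orientation: [-0.0, 1.0, -0.0, 0.0]
force: [-0.4, -0.7, -1.0]
width: 0.474
finger_force: 30.4
clock: 36.53
tcp_pos: [0.4356, 0.2859, 0.0328]
orientation: [-0.0, 1.0, -0.0, 0.0]
force: [0.0, -0.1, -0.7]
width: 0.478
finger_force: 30.4
```

```bash
python3 -m creep '[{"translation":[0,0,0.3],"spin":0},{"translation":[0,0,0.3],"spin":0},{"translation":[0,0,0],"spin":0},{"translation":[0,0,0],"spin":0},{"translation":[0,0,0],"spin":0},{"translation":[0,0,0],"spin":0},{"translation":[0,0,0],"spin":0},{"translation":[0,0,0],"spin":0},{"translation":[0,0,0],"spin":0},{"translation":[0,0,0],"spin":0}]'
```

```text
clock: 37.37
tcp_pos: [0.4356, 0.2859, 0.0324]
orientation: [-0.0, 1.0, -0.0, 0.0]
force: [-1.4, -0.1, 6.4]
width: 0.475
finger_force: 30.9
```

```bash
python3 -m creep '[{"translation":[0,0,0],"spin":0},{"translation":[0,0,0],"spin":0},{"translation":[0,0,0],"spin":0},{"translation":[0,0,0],"spin":0},{"translation":[0,0,0],"spin":0},{"translation":[0,0,0],"spin":0},{"translation":[0,0,0],"spin":0},{"translation":[0,0,0],"spin":0},{"translation":[0,0,0],"spin":0},{"translation":[0,0,0],"spin":0}]' -0.5
python3 -m creep '[{"translation":[0,0,-10],"spin":0},{"translation":[0,0,-20],"spin":0},{"translation":[0,0,-30],"spin":0},{"translation":[0,0,-30],"spin":0},{"translation":[0,0,-30],"spin":0},{"translation":[0,0,-30],"spin":0},{"translation":[0,0,-20],"spin":0},{"translation":[1,10,0],"spin":0},{"translation":[2,20,0],"spin":0},{"translation":[3,30,0],"spin":0}]'
python3 -m creep '[{"translation":[3,32,0],"spin":0},{"translation":[3,32,0],"spin":0},{"translation":[3,32,0],"spin":0},{"translation":[3,32,0],"spin":0},{"translation":[3,32,0],"spin":0},{"translation":[3,32,0],"spin":0},{"translation":[3,32,0],"spin":0},{"translation":[3,32,0],"spin":0},{"translation":[3,32,0],"spin":0},{"translation":[3,32,0],"spin":0}]'
python3 -m creep '[{"translation":[3,32,0],"spin":0},{"translation":[3,32,0],"spin":0},{"translation":[2,20,0],"spin":0},{"translation":[0,13,0],"spin":0},{"translation":[0,0,0],"spin":-0.08},{"translation":[0,0,0],"spin":-0.12},{"translation":[0,0,0],"spin":-0.12},{"translation":[0,0,0],"spin":-0.12},{"translation":[0,0,0],"spin":-0.12},{"translation":[0,0,0],"spin":-0.12}]'
python3 -m creep '[{"translation":[0,0,0],"spin":-0.12},{"translation":[0,0,0],"spin":-0.12},{"translation":[0,0,0],"spin":-0.12},{"translation":[0,0,0],"spin":-0.12},{"translation":[0,0,0],"spin":-0.12},{"translation":[0,0,0],"spin":-0.12},{"translation":[0,0,0],"spin":-0.12},{"translation":[0,0,0],"spin":-0.12},{"translation":[0,0,0],"spin":-0.12},{"translation":[0,0,0],"spin":-0.12}]'
python3 -m creep '[{"translation":[0,0,0],"spin":-0.12},{"translation":[0,0,0],"spin":-0.12},{"translation":[0,0,0],"spin":-0.12},{"translation":[0,0,0],"spin":-0.12},{"translation":[0,0,0],"spin":-0.12},{"translation":[0,0,0],"spin":-0.12},{"translation":[0,0,0],"spin":-0.12},{"translation":[0,0,0],"spin":-0.12},{"translation":[0,0,0],"spin":-0.12},{"translation":[0,0,0],"spin":-0.12}]'
python3 - <<'E'
from h import *
go(479.8,-190.8,11,3.292)
s=viewer.snapshot("scene");cv2.imwrite("pics/s9.png",cv2.resize(s["img"][130:290,100:300],(750,600)))
s=viewer.snapshot("top");cv2.imwrite("pics/t9.png",cv2.resize(s["img"][120:300,95:335],(800,600)))
E
```

```text
clock: 38.2
tcp_pos: [0.4355, 0.2859, 0.0322]
orientation: [-0.0, 1.0, -0.0, -0.0]
force: [-0.1, -0.3, 0.5]
width: 0.751
finger_force: 0.0
clock: 39.03
tcp_pos: [0.4414, 0.2262, 0.2029]
orientation: [-0.0, 1.0, 0.001, 0.001]
force: [1.0, -0.5, 0.2]
width: 0.751
finger_force: 0.0
clock: 39.87
tcp_pos: [0.4708, -0.0958, 0.2024]
orientation: [-0.0, 1.0, -0.0, -0.0]
force: [1.2, 0.5, -0.4]
width: 0.751
finger_force: 0.0
clock: 40.7
tcp_pos: [0.4789, -0.1905, 0.2022]
orientation: [-0.0, 0.942, 0.336, -0.0]
force: [0.4, -0.2, 0.3]
width: 0.751
finger_force: 0.0
clock: 41.53
tcp_pos: [0.4789, -0.1905, 0.2022]
orientation: [-0.0, 0.587, 0.809, -0.0]
force: [0.2, 0.4, 0.7]
width: 0.752
finger_force: 0.0
clock: 42.37
tcp_pos: [0.4789, -0.1905, 0.2022]
orientation: [-0.0, 0.028, 1.0, 0.0]
force: [0.7, -0.8, 0.2]
width: 0.75
finger_force: 0.0
t 42.37 pos [ 478.9 -190.5  202.2] yaw 3.086 spin needed -0.206 tool shift [ -1.   -0.3 191.2] tilt [-0.001  0.    -1.   ] w 0.750 F 0.0 [ 0.7 -0.8  0.2] q6 -2.01
```

View pics/t9.png

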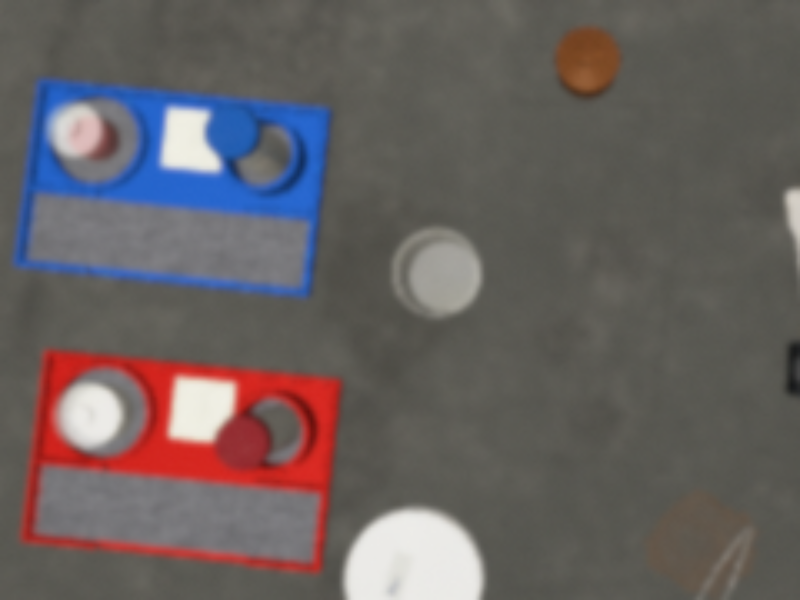

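All four pieces sit in the right collars in the top view (blue/pink at crop (235,130) and (80,130), red/white at (243,440) and (92,415)). The beaker and brown bottle are undisturbed, and the spatula is next.

```bash
python3 -m creep '[{"translation":[0,0,0],"spin":-0.103},{"translation":[0,0,0],"spin":-0.103},{"translation":[0,0,20],"spin":0},{"translation":[0,0,30],"spin":0},{"translation":[0,0,30],"spin":0},{"translation":[0,0,30],"spin":0},{"translation":[0,0,30],"spin":0},{"translation":[0,0,15],"spin":0},{"translation":[0,0,0],"spin":0},{"translation":[0,0,0],"spin":0}]'
python3 -m creep '[{"translation":[-0.9,0,10],"spin":0},{"translation":[0,0,10],"spin":0},{"translation":[0,0,8],"spin":0},{"translation":[0,0,4],"spin":0},{"translation":[0,0,3],"spin":0},{"translation":[0,0,1],"spin":0},{"translation":[0,0,0],"spin":0},{"translation":[0,0,0],"spin":0},{"translation":[0,0,0],"spin":0},{"translation":[0,0,0],"spin":0}]'
python3 -m creep '[{"translation":[0,0,0],"spin":0},{"translation":[0,0,0],"spin":0},{"translation":[0,0,0],"spin":0},{"translation":[0,0,0],"spin":0},{"translation":[0,0,0],"spin":0},{"translation":[0,0,0],"spin":0},{"translation":[0,0,0],"spin":0},{"translation":[0,0,0],"spin":0},{"translation":[0,0,0],"spin":0},{"translation":[0,0,0],"spin":0}]' 1 40
python3 -m creep '[{"translation":[0,0,-5],"spin":0},{"translation":[0,0,-10],"spin":0},{"translation":[0,0,-15],"spin":0},{"translation":[0,0,-15],"spin":0},{"translation":[0,0,-10],"spin":0},{"translation":[0,0,-5],"spin":0},{"translation":[0,0,0],"spin":0},{"translation":[0,0,0],"spin":0},{"translation":[0,0,0],"spin":0},{"translation":[0,0,0],"spin":0}]'
python3 - <<'E'
from h import *
go(371,266,16,1.496)
s=viewer.snapshot("top");cv2.imwrite("pics/t10.png",cv2.resize(s["img"][120:300,240:480],(800,600)))
E
```

```text
clock: 43.3
tcp_pos: [0.479, -0.1908, 0.047]
orientation: [-0.001, -0.071, 0.998, 0.0]
force: [-0.1, 0.6, -0.5]
width: 0.757
finger_force: 0.0
clock: 44.13
tcp_pos: [0.4805, -0.1911, 0.0115]
orientation: [0.0, -0.072, 0.997, -0.0]
force: [0.4, -0.1, 0.7]
width: 0.751
finger_force: 0.0
clock: 44.97
tcp_pos: [0.4803, -0.191, 0.0113]
orientation: [0.0, -0.072, 0.997, -0.0]
force: [-1.1, 0.8, 5.9]
width: 0.146
finger_force: 39.1
clock: 45.8
tcp_pos: [0.48, -0.1908, 0.0705]
orientation: [-0.0, -0.072, 0.997, 0.0]
force: [0.0, 1.4, -1.6]
width: 0.143
finger_force: 39.3
t 45.80 pos [ 480.  -190.8   70.5] yaw -2.997 spin needed 1.790 tool shift [ 42.2 467.7  54.9] tilt [-0.001  0.001 -1.   ] w 0.143 F 39.3 [ 0.   1.4 -1.6] q6 -2.21
```

View pics/t10.png

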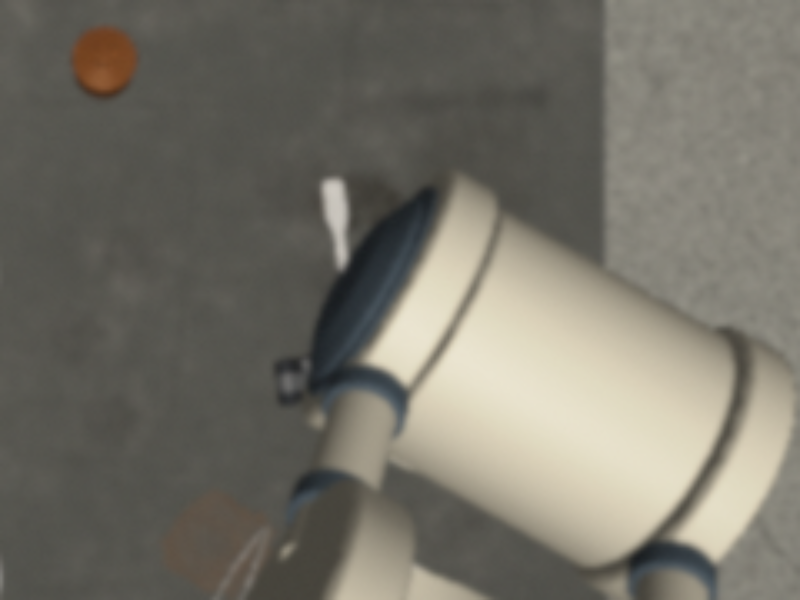

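The spatula is held level; its blade shows at crop (337,215). Next I lift, turn and carry it to the red bay.

```bash
python3 -m creep '[{"translation":[0,0,-15],"spin":0},{"translation":[0,0,-25],"spin":0},{"translation":[0,0,-30],"spin":0},{"translation":[0,0,-30],"spin":0},{"translation":[0,0,-20],"spin":0.03},{"translation":[0,0,-10],"spin":0.08},{"translation":[0,0,0],"spin":0.12},{"translation":[0,0,0],"spin":0.12},{"translation":[0,0,0],"spin":0.12},{"translation":[0,0,0],"spin":0.12}]'
python3 -m creep '[{"translation":[0,0,0],"spin":0.12},{"translation":[0,0,0],"spin":0.12},{"translation":[0,0,0],"spin":0.12},{"translation":[0,0,0],"spin":0.12},{"translation":[0,0,0],"spin":0.12},{"translation":[0,0,0],"spin":0.12},{"translation":[0,0,0],"spin":0.12},{"translation":[0,0,0],"spin":0.12},{"translation":[0,0,0],"spin":0.12},{"translation":[0,0,0],"spin":0.12}]'
python3 -m creep '[{"translation":[10,-3,0],"spin":0},{"translation":[20,-6,0],"spin":0},{"translation":[28,-9,0],"spin":0},{"translation":[28,-9,0],"spin":0},{"translation":[28,-9,0],"spin":0},{"translation":[28,-9,0],"spin":0},{"translation":[28,-9,0],"spin":0},{"translation":[28,-9,0],"spin":0},{"translation":[28,-9,0],"spin":0},{"translation":[28,-9,0],"spin":0}]'
python3 -m creep '[{"translation":[28,-9,0],"spin":0},{"translation":[28,-9,0],"spin":0},{"translation":[28,-9,0],"spin":0},{"translation":[28,-9,0],"spin":0},{"translation":[28,-9,0],"spin":0},{"translation":[25,-8,0],"spin":0},{"translation":[16,-6,0],"spin":0},{"translation":[8,-4,0],"spin":0},{"translation":[0,0,0],"spin":0},{"translation":[0,0,0],"spin":0}]'
python3 -c "
from h import *;go(370.9,265.7,15.5,1.496)"
```

```text
clock: 46.68
tcp_pos: [0.4801, -0.1909, 0.2008]
orientation: [-0.0, 0.224, 0.975, 0.0]
force: [-0.5, -0.2, -1.1]
width: 0.142
finger_force: 39.3
clock: 47.52
tcp_pos: [0.4801, -0.1909, 0.2006]
orientation: [-0.001, 0.735, 0.678, -0.0]
force: [-0.2, -0.5, -0.1]
width: 0.143
finger_force: 39.3
clock: 48.35
tcp_pos: [0.4174, 0.07, 0.201]
orientation: [-0.0, 0.732, 0.682, -0.0]
force: [1.2, 0.2, -0.4]
width: 0.144
finger_force: 39.3
clock: 49.18
tcp_pos: [0.3694, 0.2613, 0.201]
orientation: [-0.0, 0.732, 0.681, -0.0]
force: [-0.0, -0.2, -0.6]
width: 0.139
finger_force: 39.3
t 49.18 pos [369.4 261.3 201. ] yaw 1.499 spin needed 0.003 tool shift [  4.6   1.2 185.5] tilt [-0.001 -0.    -1.   ] w 0.139 F 39.3 [-0.  -0.2 -0.6] q6 0.56
```

```bash
python3 -m creep '[{"translation":[0,-0.9,15],"spin":0.003},{"translation":[0,0,25],"spin":0},{"translation":[0,0,28],"spin":0},{"translation":[0,0,28],"spin":0},{"translation":[0,0,25],"spin":0},{"translation":[0,0,15],"spin":0},{"translation":[0,0,5],"spin":0},{"translation":[0,0,0],"spin":0},{"translation":[0,0,0],"spin":0},{"translation":[0,0,0],"spin":0}]'
python3 - <<'E'
from h import *
go(368.5,260.9,15.5,1.496)
s=viewer.snapshot("scene");cv2.imwrite("pics/s11.png",cv2.resize(s["img"][130:290,100:300],(750,600)))
E
```

```text
clock: 50.02
tcp_pos: [0.3697, 0.2616, 0.0612]
orientation: [0.0, 0.734, 0.679, 0.001]
force: [0.1, 0.3, -0.7]
width: 0.138
finger_force: 39.3
t 50.02 pos [369.7 261.6  61.2] yaw 1.493 spin needed -0.003 tool shift [-0.8 -1.2 45.7] tilt [ 0.001  0.001 -1.   ] w 0.138 F 39.3 [ 0.1  0.3 -0.7] q6 0.56
```

View pics/s11.png

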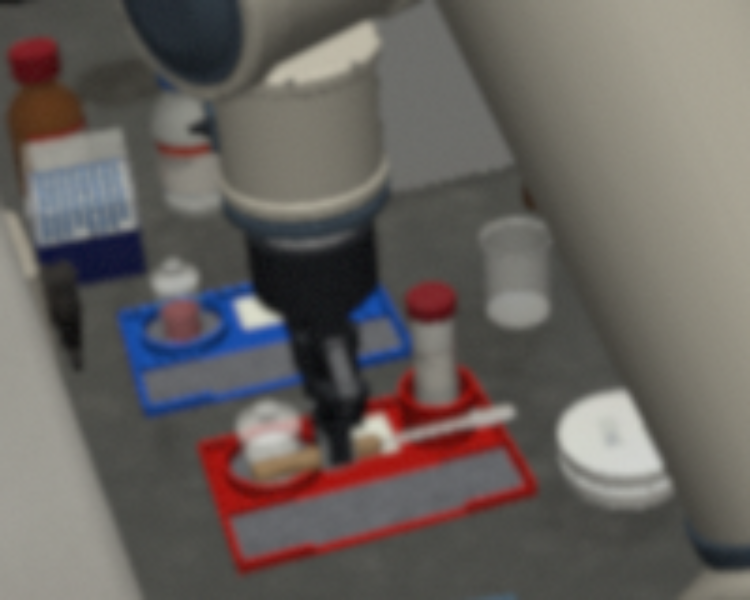

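The spatula is level from crop (255,468) to (515,412), about 45 mm above the red bay and clear of the bottle and tube. Next I lower it.

```bash
python3 -m creep '[{"translation":[0,-1,6],"spin":0},{"translation":[0,0,9],"spin":0},{"translation":[0,0,9],"spin":0},{"translation":[0,0,8],"spin":0},{"translation":[0,0,6],"spin":0},{"translation":[0,0,4],"spin":0},{"translation":[0,0,2],"spin":0},{"translation":[0,0,0],"spin":0},{"translation":[0,0,0],"spin":0},{"translation":[0,0,0],"spin":0}]'
python3 -m creep '[{"translation":[0,0,0.5],"spin":0},{"translation":[0,0,0.4],"spin":0},{"translation":[0,0,0.3],"spin":0},{"translation":[0,0,0.3],"spin":0},{"translation":[0,0,0],"spin":0},{"translation":[0,0,0],"spin":0},{"translation":[0,0,0],"spin":0},{"translation":[0,0,0],"spin":0},{"translation":[0,0,0],"spin":0},{"translation":[0,0,0],"spin":0}]'
```

```text
clock: 50.9
tcp_pos: [0.3682, 0.2618, 0.0163]
orientation: [0.0, 0.734, 0.679, 0.0]
force: [-0.0, -0.4, -0.5]
width: 0.14
finger_force: 39.3
clock: 51.73
tcp_pos: [0.3682, 0.2618, 0.0152]
orientation: [0.0, 0.734, 0.679, 0.0]
force: [-1.4, -0.8, 15.4]
width: 0.141
finger_force: 40.9
```

```bash
python3 -m creep '[{"translation":[0,0,-0.3],"spin":0},{"translation":[0,0,0],"spin":0},{"translation":[0,0,0],"spin":0},{"translation":[0,0,0],"spin":0},{"translation":[0,0,0],"spin":0},{"translation":[0,0,0],"spin":0},{"translation":[0,0,0],"spin":0},{"translation":[0,0,0],"spin":0},{"translation":[0,0,0],"spin":0},{"translation":[0,0,0],"spin":0}]' 0.42
python3 -m creep '[{"translation":[0,0,-4],"spin":0},{"translation":[0,0,-6],"spin":0},{"translation":[0,0,-10],"spin":0},{"translation":[0,0,-20],"spin":0},{"translation":[0,0,-30],"spin":0},{"translation":[0,0,-30],"spin":0},{"translation":[0,0,-30],"spin":0},{"translation":[0,0,-30],"spin":0},{"translation":[0,0,-20],"spin":0},{"translation":[0,0,0],"spin":0}]'
python3 -m creep '[{"translation":[-20,0,0],"spin":0},{"translation":[-30,0,0],"spin":0},{"translation":[-35,0,0],"spin":0},{"translation":[-35,0,0],"spin":0},{"translation":[-35,0,0],"spin":0},{"translation":[-35,0,0],"spin":0},{"translation":[-35,0,0],"spin":0},{"translation":[-35,0,0],"spin":0},{"translation":[-35,0,0],"spin":0},{"translation":[-35,0,0],"spin":0}]'
python3 -m creep '[{"translation":[-35,0,0],"spin":0},{"translation":[-35,0,0],"spin":0},{"translation":[-30,0,0],"spin":0},{"translation":[-15,0,0],"spin":0},{"translation":[0,0,0],"spin":0},{"translation":[0,0,0],"spin":0},{"translation":[0,0,0],"spin":0},{"translation":[0,0,0],"spin":0},{"translation":[0,0,0],"spin":0},{"translation":[0,0,0],"spin":0}]'
python3 - <<'E'
from h import *
go(0,0,0)
a=viewer.snapshot("scene")["img"][130:290,100:300];b=viewer.snapshot("top")["img"][120:300,95:335]
cv2.imwrite("pics/f.png",np.hstack([cv2.resize(a,(399,400)),cv2.resize(b,(400,400))]))
E
```

```text
clock: 52.57
tcp_pos: [0.368, 0.2617, 0.015]
orientation: [-0.0, 0.734, 0.679, 0.0]
force: [0.5, -0.9, -0.3]
width: 0.291
finger_force: 0.0
clock: 53.4
tcp_pos: [0.3694, 0.2625, 0.1992]
orientation: [0.001, 0.734, 0.679, 0.003]
force: [0.5, 0.7, 0.1]
width: 0.297
finger_force: 0.0
clock: 54.23
tcp_pos: [0.3415, -0.0688, 0.1951]
orientation: [0.0, 0.734, 0.679, 0.0]
force: [1.1, 0.5, -0.6]
width: 0.291
finger_force: 0.0
clock: 55.07
tcp_pos: [0.3334, -0.1813, 0.195]
orientation: [-0.0, 0.734, 0.679, 0.0]
force: [-0.6, -0.1, 1.0]
width: 0.294
finger_force: 0.0
t 55.07 pos [ 333.4 -181.3  195. ] yaw 1.494 spin needed 1.494 tool shift [ 155.2 -346.3  195. ] tilt [-0.  0. -1.] w 0.294 F 0.0 [-0.6 -0.1  1. ] q6 -0.58
```

View pics/f.png

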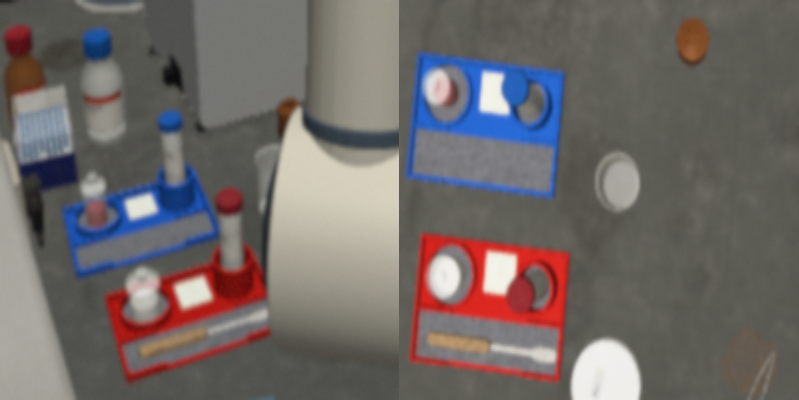

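Both kits are complete. In the top half the spatula lies inside the red bay from (428,338) to (556,355), and all tubes and bottles are upright in their collars.

```bash
python3 -c "
from cell import manip;print(manip.close_job())"
```

```text
the job is handed in; nothing more can be done
None
```

Both kits are made up and the job is handed in at about 55 s: the tubes and weighing bottles stand upright in their collars, the spatula lies flat in the red tool bay, and the beaker and marker were not touched.

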